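# Gauge two bored blocks and sort out the blocked one

## Robot

A 7-joint arm with a two-finger parallel gripper is mounted at the origin on the work surface. World frame = base frame: x ahead of the robot, y to its left, z up, the work surface at z = 0. Lengths are in m, angles in rad, forces in N, time in s.
With the tool pointing down it reaches from about 0.4 to 0.85 m from the base axis. Payload 10.4 kg.
Tool frame: the origin (TCP) lies at the very end of the fingers, on their centre line; the grasp point (between the pads) lies 19 mm behind it; z points along the fingers, y is the line along which they close (so a half turn about z gives the same grasp; the last joint's range is limited). The gripper opens to 87 mm and grips with 3 to 60 N. Pads are 19 mm wide; open, the fingers measure 117 mm over their backs; the gripper's body (75 mm by 190 mm) begins 51 mm behind the grasp point.
Start: joints at [-0.023, 0.332, -0.065, 1.46, 0.022, 1.35, -0.088], TCP at [0.625, 0, 0.223] pointing down, gripper open.
Joint ranges: [-2.6, 2.6], [-0.5, 2.12], [-1.47, 1.34], [0.16, 2.42], [-1.27, 4.41], [0.06, 2.06], [-2.6, 2.6]. Speed limits (rad/s): [2.22, 2.22, 2.79, 2.79, 3.14, 3.14, 3.14].

## Interface

Orientations are given as a unit quaternion [x, y, z, w].
In Python, from bench import * gives the robot as it stands.
- The arm moves only by the tool step_arm, never from a script. Its arguments are lists of equal length, an entry for each row: "delta_pos": the shift along the world's x, y, z in units of 25 mm (1.0 is 25 mm), a list of three; "turn": the turn about the world's z in units of 0.12 rad (1.0 is 0.12 rad). In form: {"delta_pos": [[tx, ty, tz], ...], "turn": [turn, ...]}. A call has 1 to 12 rows; each row shifts and turns the commanded pose from where the row before left it; what a row does not reach is not made up. A row lasts 1/10 s, in which the tool goes at most 50 mm and 8.59 degrees, less where a joint would pass 70% of its speed; a pose out of reach is approached as far as the arm can. A call with a number of a shift or a turn outside -1 to 1 is refused whole. A call with a gripper value outside its range is refused whole. "grip" is the closure, from 0 (fully open) to 1 (shut), set as the call begins (left out, the last holds). The fingers move at their own pace and stop on an object; "newtons" is the grip in N (left out, the last holds). Time passes only in rows, so rows that do not move let the fingers close. It gives the time, the measured TCP pose, the force, the opening and the grip force at its end, in the units of the state.
- read_state(): the state, without advancing time (a new reading comes with each control period).
- camera(name): name is "scene" or "side" or "wrist"; returns a dict with "image" (384x512x3 uint8, red, green, blue), "z_map" (384x512 float32, m along the optical axis (not along the pixel's ray), 0 where there is no reading), "mtx" (3x3 intrinsics, pixels), "dist" ([k1, k2, p1, p2, k3] as OpenCV has them; the pictures are not rectified), "view" (4x4, takes a point from world to camera coordinates). Camera axes: x right, y up, looking along -z (the intrinsics and any distortion apply to the point x, -y, -z); pixel columns grow to the right and rows downward; lengths in m; the calibration is good to about 2 mm. A picture is of the moment at which its call begins.
- close_job(): hands the job in; it is judged then, once.
The state is a dict: "time": time; "joint_positions": joint angles; "joint_vel": joint speeds; "joint_torque": joint torques, N m; "ee_pos": TCP position; "eef_rot": TCP orientation; "ft_force": force on the tool from outside, world axes, zero at the start; "torque": the same for the moment, N m; "width": finger opening in m; "grip_force": force on a finger pad.
Only numpy, scipy, OpenCV 4.12 (cv2) and the standard library are available. Lean on these libraries where they do the work, as an engineer would, in place of code of your own. Each camera call takes 0.05 s, during which the arm holds its last target. There are 200 camera calls.

## Task

Check the bores of the two wooden blocks on the plywood board with the steel pin gauge from its stand: try it upright in the block at the left end of the board first (left as seen from the robot), then in the right one, each time lowering it gently until it stops, without forcing it, and pressing lightly there for a moment. Leave the gauge standing fully home in the block that takes it, that block staying on the board, and set the other block down in the slatted crate, hole upward; leave the glue bottle, the screwdriver and the can alone.

Things in the scene. Friction and masses are not known exactly. Their poses are not given: they have to be found in the camera images.
- gauge: Steel pin gauge, 0.15 kg, 82 mm tall, standing in its stand with the pin down: pin 14 mm diameter and 30 mm long with a 2 mm chamfered tip, then a collar of 28 mm diameter and 6 mm thickness, then a round handle of 24 mm diameter and 46 mm length. Origin: centre of the pin's tip face; z points up the axis from tip to handle.
- gauge_collar (a point): Centre of the collar's underside, 30 mm above the gauge's tip; it rests on the face of a block or of the stand when the pin is fully home.
- gauge_handle (a point): The point to grip, on the gauge's axis 61 mm above its tip, 25 mm above the top of the collar and 21 mm below the top of the handle.
- stand: Fixed dark wooden stand of the gauge, 60 x 60 mm, 40 mm high, with a vertical through hole of 17 mm diameter in the middle of its top, countersunk by 2.5 mm. Origin: centre of the underside, on the bench.
- board: Fixed plywood board on the bench, 130 mm (x) by 310 mm (y), 10 mm thick. The two blocks stand on it, one near each end, about 80 mm from its middle. Origin: centre of the underside; its y axis runs along its length towards the left end.
- block_a: Hardwood block, 60 x 60 mm, 45 mm high, 0.09 to 0.18 kg, loose on the board; one of two that look alike, their places swapped at random; its name does not tell its fit. A vertical hole in the middle of its top: a 10 mm pilot hole right through, bored out to 16 mm for 34 mm from the top. Origin: centre of the underside; z up along the hole.
- block_b: Hardwood block, 60 x 60 mm, 45 mm high, 0.09 to 0.18 kg, loose on the board; one of two that look alike, their places swapped at random; its name does not tell its fit. A vertical hole in the middle of its top: a 10 mm pilot hole right through, bored out to 16 mm for 34 mm from the top. Origin: centre of the underside; z up along the hole.
- block_a_mouth (a point): Centre of the hole's mouth in block_a, level with its top, 45 mm above its underside; 2 mm countersink, then the 16 mm bore. One block of the two, at random, has a dowel stub left at the bottom of its bore: there the pin stops 14 mm down, its collar 16 mm above the top; in the other it goes fully home, collar on the block.
- block_b_mouth (a point): Centre of the hole's mouth in block_b, level with its top, 45 mm above its underside; 2 mm countersink, then the 16 mm bore. One block of the two, at random, has a dowel stub left at the bottom of its bore: there the pin stops 14 mm down, its collar 16 mm above the top; in the other it goes fully home, collar on the block.
- crate: Fixed slatted crate of planks, 170 x 170 mm outside, 50 mm high, walls and floor 7 mm thick, open on top. Origin: centre of the underside; x and y along its sides.
- glue: White plastic glue bottle with an orange cap, 52 mm diameter, 150 mm high, standing loose beyond the work: leave it alone. Origin: centre of the underside.
- driver: Screwdriver with a black handle, about 200 mm long, lying loose on the bench: leave it alone. Origin: under its middle, x along its length.
- can: Metal can, 90 mm diameter, 110 mm high, about 0.7 kg, standing loose on the other side of the board from the crate: leave it alone. Origin: centre of the underside.
There are look-alikes about, which are no part of the job. Leave any orange or yellow look-alike of the block_b alone. There is more than one size of the crate; the one meant has the size given above.

How it is judged:
By the outcome, as a careful person would: the job done as asked, in the order asked, and still so for the second after the job is handed in, with the robot touching nothing.
It also fails if it takes over 72 s, if anything falls off the work surface, if the arm or the gripper's body presses on something with over 40 N, if the wrist force passes 120 N, or if a joint passes its speed limit or range.

## Working session

There is one attempt and no reset: what is moved stays moved. The work goes in short steps, Python scripts to look and compute and a tool call to move; the robot and the scene stay as the last step left them, time stands still between calls to the robot, and variables do not carry over. Pictures are saved under pics/ and viewed, at most 11 in all, crops included, and the job is handed in when it is done.

Besides the shell and the picture viewer there is one more tool, called by a JSON object that holds its "op" and its "data", one argument or row to a line. step_arm: Moves the arm, as the interface text tells. Shifts and turns lie within -1 to 1; 1 stands for 25 mm of shift or 0.12 rad of turn. Its arguments: {"type":"object","properties":{"delta_pos":{"type":"array"},"turn":{"type":"array"},"grip":{"type":"number"},"newtons":{"type":"number"}},"required":["delta_pos","turn"]}

```bash
ls; mkdir -p pics; cat > h.py <<'E'
from bench import *
import numpy as np, cv2
def snap(n,f):
    c=camera(n); np.savez(f'/tmp/{f}.npz',**{k:np.array(v) for k,v in c.items()})
    cv2.imwrite(f'pics/{f}.png',np.array(c['image'])[:,:,::-1]); return c
def load(f): return dict(np.load(f'/tmp/{f}.npz'))
def ray(c,uv):
    p=cv2.undistortPoints(np.array(uv,float).reshape(-1,1,2),c['mtx'],c['dist']).reshape(-1,2)
    d=np.c_[p[:,0],-p[:,1],-np.ones(len(p))]
    R=c['view'][:3,:3];t=c['view'][:3,3]
    return -R.T@t, d@R
def plane(c,uv,z):
    o,d=ray(c,uv); return o+d*((z-o[2])/d[:,2])[:,None]
def cloud(c):
    v,u=np.mgrid[0:384,0:512]; uv=np.c_[u.ravel(),v.ravel()]
    o,d=ray(c,uv); return (o+d*c['z_map'].ravel()[:,None]).reshape(384,512,3)
E
python3 - <<'E'
from h import *
a=snap('scene','s0');b=snap('side','d0')
cv2.imwrite('pics/both.png',cv2.resize(np.hstack([a['image'],b['image']])[:,:,::-1],(800,300)))
s=read_state();print(s)
E
```

```text
pics
{'time': 0.1, 'joint_positions': array([-0.02263284,  0.33281662, -0.06471157,  1.4608764 ,  0.02154203,
        1.34989281, -0.08847399]), 'joint_vel': array([ 4.43932884e-05, -2.28319478e-03,  2.34687949e-04, -2.22950419e-03,
       -3.22472351e-04, -1.50613482e-03,  1.17257925e-03]), 'joint_torque': array([ 3.16136166e-04, -6.24538064e+01,  2.38312193e-02, -3.90717781e+01,
       -6.15657773e-02,  3.65302863e-02,  4.60620026e-05]), 'ee_pos': array([6.24643870e-01, 4.33374959e-05, 2.21819442e-01]), 'eef_rot': array([ 7.07079527e-01,  7.07133735e-01, -4.59751401e-04, -4.60542430e-04]), 'ft_force': array([ 0.22475495, -0.19533454,  0.58524629]), 'torque': array([-0.01755484, -0.00915443, -0.00969334]), 'grip_force': 0.0, 'width': 0.08677713605669361}
```

View pics/s0.png

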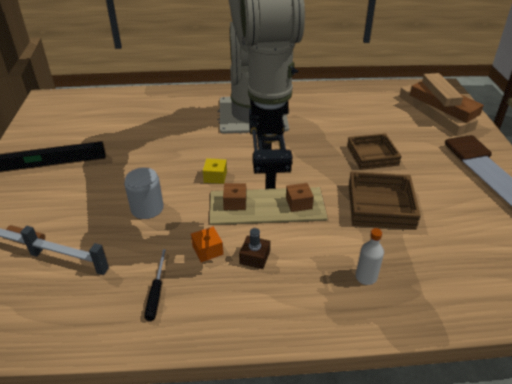

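View pics/d0.png

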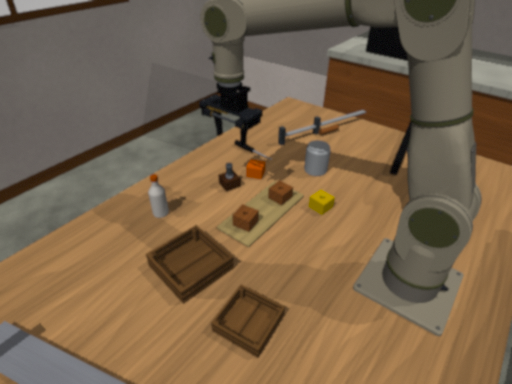

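The scene view faces the robot, so the robot's left is image right. It shows the left block at (300,197), the right block at (235,197), the gauge and stand at (255,248), the large crate at (383,200), the small decoy crate at (374,150), the can at (145,193), the driver at (155,285) and the glue at (370,255). The orange and yellow decoys are at (208,243) and (215,170). The side view agrees.

```bash
cat > m.py <<'E'
from h import *
for n in ['s0','d0']:
    c=load(n);P=cloud(c);z=P[...,2];print(n)
    def comps(mask,lab,mn=25):
        k,l,st,_=cv2.connectedComponentsWithStats(mask.astype(np.uint8))
        for i in range(1,k):
            if st[i,4]<mn: continue
            m=l==i;Q=P[m];r=cv2.minAreaRect((Q[:,:2]*1000).astype(np.float32))
            print(lab,st[i,:5],'med',Q.mean(0).round(4),'rect',np.round(r[0],1),np.round(r[1],1),round(r[2],1),c['image'][m].mean(0).round())
    ok=(c['z_map']>0)&(P[...,0]>.3)&(P[...,0]<.95)&(abs(P[...,1])<.5)
    comps(ok&(z>.046)&(z<.064),'46-64')
    comps(ok&(z>.034)&(z<.045),'34-45')
    comps(ok&(z>.07)&(z<.2),'70+')
    comps(ok&(z>.005)&(z<.016),'board',200)
E
python3 m.py
```

```text
s0
46-64 [351 171  70  47 691] med [0.5124 0.3295 0.0503] rect [505.1 329.3] [170.7 179.4] 80.9 [85. 63. 39.]
46-64 [223 183  23  18 383] med [ 0.4801 -0.0711  0.0545] rect [476.5 -71.5] [58.7 64.4] 87.3 [105.  69.  39.]
46-64 [286 182  28  20 400] med [0.4943 0.1019 0.0545] rect [489.6 101.9] [69.4 61.2] 8.4 [105.  68.  39.]
46-64 [127 189  35  18 173] med [ 0.504  -0.3023  0.0553] rect [ 496.4 -303.3] [40.  87.6] 15.3 [78. 82. 84.]
46-64 [208 230   8  13  30] med [ 0.6371 -0.13    0.047 ] rect [ 634.6 -130.2] [14.6 41.4] 83.8 [172.  83.  11.]
46-64 [250 241  11   8  57] med [ 0.6777 -0.0291  0.0541] rect [676.8 -27.9] [11.  24.3] 3.0 [51. 53. 56.]
46-64 [ 90 251  16  11  74] med [ 0.6935 -0.3884  0.0549] rect [ 692.8 -387.9] [18.6 32.2] 27.8 [35. 37. 37.]
46-64 [359 257  22  16 123] med [0.767  0.2201 0.0549] rect [762.  222.2] [50.1 26.2] 66.3 [90. 91. 88.]
34-45 [357 151  45  11 137] med [0.3286 0.3648 0.0379] rect [319.9 370.7] [ 47.6 127.4] 4.4 [81. 59. 36.]
34-45 [203 158  24  17 201] med [ 0.3537 -0.1248  0.0417] rect [ 347.3 -125.3] [61.2 67.3] 80.5 [147. 127.  16.]
34-45 [3
[... 3650 characters left out ...]
.8 365.2] [212.4 103.2] 43.6 [58. 40. 21.]
34-45 [211 284  43  45 200] med [0.3244 0.368  0.0362] rect [314.3 367.3] [ 40.  129.5] 5.7 [100.  71.  40.]
70+ [306 141  25  20 409] med [ 0.4612 -0.2966  0.097 ] rect [ 466.7 -308.8] [83.2 84.7] 89.0 [105. 105. 105.]
70+ [226 162   7   9  50] med [ 0.6649 -0.0289  0.0847] rect [666.6 -30.6] [22.9 24. ] 6.0 [79. 70. 62.]
70+ [148 175  18  27 320] med [0.7375 0.2324 0.105 ] rect [741.  230.1] [50.8 36.7] 54.3 [135. 119. 105.]
board [ 217  181   87   65 1636] med [0.4735 0.04   0.0095] rect [485.1  13.2] [312.6 131.8] 89.2 [145. 124.  79.]
board [ 157  237   66   49 1517] med [0.5202 0.3141 0.0071] rect [520.3 314.5] [145.6 131.9] 81.5 [85. 59. 31.]
```

```bash
python3 - <<'E'
from h import *
c=snap('wrist','w0');P=cloud(c);print(c['mtx'],c['dist'],np.linalg.inv(c['view'])[:3].round(3))
print(read_state()['ee_pos'])
E
```

```text
[[303.98323929   0.         259.22363851]
 [  0.         303.98323929 193.13182293]
 [  0.           0.           1.        ]] [0.02059505 0.         0.         0.         0.        ] [[ 1.    -0.001  0.001  0.625]
 [ 0.001  0.968  0.251  0.068]
 [-0.001 -0.251  0.968  0.383]]
[6.24724149e-01 1.84142395e-06 2.21954073e-01]
```

View pics/w0.png

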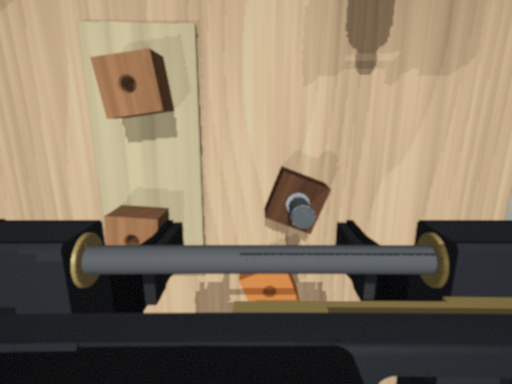

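The wrist view (image right = +x, up = +y) shows the left block's hole at (128,84), the right block's hole at (132,241), and the gauge handle top at about (302,216).

```bash
cat > w.py <<'E'
from h import *
import sys
def blockmeas(c,mn=300):
    P=cloud(c);m=((abs(P[...,2]-.055)<.004)&(c['z_map']>0)&(c['image'][...,0]<200)&(P[...,0]<.56)).astype(np.uint8)
    g=cv2.cvtColor(c['image'],cv2.COLOR_RGB2GRAY)
    k,l,st,ce=cv2.connectedComponentsWithStats(m)
    for i in range(1,k):
        if st[i,4]<mn: continue
        Q=P[l==i];cs,_=cv2.findContours((l==i).astype(np.uint8),0,1)
        ct=max(cs,key=cv2.contourArea)
        w=plane(c,ct.reshape(-1,2),.055)[:,:2]*1000
        r=cv2.minAreaRect(w.astype(np.float32))
        f=np.zeros_like(m);cv2.drawContours(f,[cv2.convexHull(ct)],-1,1,-1);f=cv2.erode(f,np.ones((9,9)))
        d=((f>0)&(g<0.6*np.median(g[f>0]))).astype(np.uint8)
        k2,l2,s2,c2=cv2.connectedComponentsWithStats(d)
        j=1+np.argmax(s2[1:,4]) if k2>1 else 0
        print('block',st[i,:4],'rect',np.round(r[0],1),np.round(r[1],1),round(r[2],1),'hole px',c2[j].round(1),s2[j],'world',plane(c,[c2[j]],.055).round(4))
if __name__=='__main__':
    c=load('w0'); blockmeas(c)
    P=cloud(c)
    for lo,hi,n,zz in [(.089,.096,'gtop',.092),(.036,.043,'stand',.040)]:
        m=(P[...,2]>lo)&(P[...,2]<hi)&(abs(P[...,0]-.668)<.05)&(abs(P[...,1]+.03)<.05)
        v,u=np.nonzero(m);uv=np.c_[u,v]; 
        w=plane(c,uv,zz)[:,:2]*1000;r=cv2.minAreaRect(w.astype(np.float32))
        print(n,len(u),uv.mean(0),w.mean(0).round(1),np.round(r[0],1),np.round(r[1],1),round(r[2],1),P[m][:,2].mean())
    c=load('s0');P=cloud(c);m=(P[...,2]>.088)&(abs(P[...,0]-.668)<.05)&(abs(P[...,1]+.03)<.05);v,u=np.nonzero(m)
    print('scene gtop',plane(c,np.c_[u,v],.092).mean(0),len(u)); blockmeas(c,100)
    c=load('d0');P=cloud(c);m=(P[...,2]>.088)&(abs(P[...,0]-.668)<.05)&(abs(P[...,1]+.03)<.05);v,u=np.nonzero(m)
    print('side gtop',plane(c,np.c_[u,v],.092).mean(0),len(u)); blockmeas(c,100)
E
python3 w.py
```

```text
block [90 49 73 70] rect [490.7  97.6] [61.5 60.2] 8.4 hole px [127.6  83.3] [121  76  14  16 178] world [[0.491 0.098 0.055]]
block [104 215  54  30] rect [477.4 -62.3] [35.9 59.8] 86.2 hole px [131.  237.9] [126 235  12   6  53] world [[ 0.4765 -0.0707  0.055 ]]
gtop 401 [303.20698254 217.60099751] [669.2 -32.9] [669.1 -32.9] [22.4 22.4] 0.1 0.09125791907557806
stand 1786 [295.94736842 199.44792833] [667.8 -28.8] [669.4 -33.4] [60.4 60.3] 68.9 0.03940790302348699
scene gtop [-0.17082375  0.059053    0.092     ] 5496
block [409  91  73  30] rect [ 70.4 656.9] [256.9  95.5] 53.5 hole px [255.5 191.5] [     0      0    512    384 196608] world [[ 0.486  -0.0148  0.055 ]]
block [223 183  23  17] rect [479.5 -71.4] [59.1 66. ] 86.3 hole px [235. 191.] [235 191   1   1   1] world [[ 0.4804 -0.0689  0.055 ]]
block [286 182  28  19] rect [492.7 102.3] [68.1 61.4] 7.4 hole px [300. 191.] [300 191   1   1   1] world [[0.4917 0.1035 0.055 ]]
side gtop [ 0.95009015 -0.28105134  0.092     ] 292
block [268 180  25  15] rect [473.8 -71. ] [64.9 63. ] 86.4 hole px [255.5 191.5] [     0      0    512    384 196608] world [[ 0.5257 -0.0014  0.055 ]]
block [232 204  27  18] rect [488.2 100.9] [61.1 64.6] 8.1 hole px [255.5 191.5] [     0      0    512    384 196608] world [[ 0.5257 -0.0014  0.055 ]]
block [386 267  57  27] rect [-12.2  51.9] [139.   51.8] 12.8 hole px [255.5 191.5] [     0      0    512    384 196608] world [[ 0.5257 -0.0014  0.055 ]]
```

{"op": "step_arm", "data": {
  "delta_pos": [
    [0.9, -0.64, 0],
    [0.86, -0.64, 0],
    [0, 0, -0.8],
    [0, 0, -1],
    [0, 0, -1],
    [0, 0, -1],
    [0, 0, -1],
    [0, 0, -1],
    [0, 0, -0.6],
    [0, 0, -0.4],
    [0, 0, 0],
    [0, 0, 0]
  ],
  "turn": [0, 0, 0, 0, 0, 0, 0, 0, 0, 0, 0, 0],
  "grip": 0
}}

```text
time: 1.35
ee_pos: [0.6696, -0.032, 0.0535]
eef_rot: [0.707, 0.707, 0.0, 0.0]
ft_force: [0.2, 0.4, 0.8]
width: 0.0869
grip_force: 0.0
```

```bash
python3 - <<'E'
from h import *
c=snap('wrist','w1');P=cloud(c);s=read_state();print(s['ee_pos'],s['time'],s['eef_rot'],s['ft_force'])
E
```

```text
[ 0.66986012 -0.03200559  0.0539067 ] 1.4 [7.07135027e-01 7.07077825e-01 7.14933972e-04 7.00707373e-04] [ 0.05971967  0.22770944 -0.06389474]
```

View pics/w1.png

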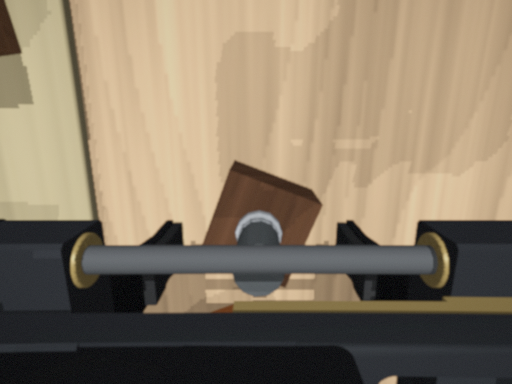

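The wrist view shows the handle at column 258, centred between the fingers, with its collar at (258,228). I'll grip it and lift.

{"op": "step_arm", "data": {
  "delta_pos": [
    [0, 0, 0],
    [0, 0, 0],
    [0, 0, 0],
    [0, 0, 0],
    [0, 0, 0],
    [0, 0, 0],
    [0, 0, 0]
  ],
  "turn": [0, 0, 0, 0, 0, 0, 0],
  "grip": 1,
  "newtons": 25
}}

```text
time: 2.1
ee_pos: [0.669, -0.0319, 0.0526]
eef_rot: [0.707, 0.707, 0.0, -0.0]
ft_force: [1.1, 0.2, -0.3]
width: 0.0387
grip_force: 0.0
```

{"op": "step_arm", "data": {
  "delta_pos": [
    [0, 0, 0],
    [0, 0, 0],
    [0, 0, 0],
    [0, 0, 0],
    [0, 0, 0.4],
    [0, 0, 0.8],
    [0, 0, 0.8],
    [0, 0, 1],
    [0, 0, 1],
    [0, 0, 0],
    [0, 0, 0]
  ],
  "turn": [0, 0, 0, 0, 0, 0, 0, 0, 0, 0, 0]
}}

```text
time: 3.2
ee_pos: [0.6691, -0.032, 0.1531]
eef_rot: [0.707, 0.707, 0.0, 0.0]
ft_force: [-0.5, 0.1, -1.6]
width: 0.0233
grip_force: 25.0
```

```bash
python3 - <<'E'
from h import *
c=snap('wrist','w2');s=read_state();print(s['ee_pos'],s['width'],s['grip_force'],s['ft_force'])
E
```

```text
[ 0.66855633 -0.0320077   0.15194849] 0.023599490388173463 24.999570306390524 [ 0.50482832  1.0611748  -2.53123327]
```

View pics/w2.png

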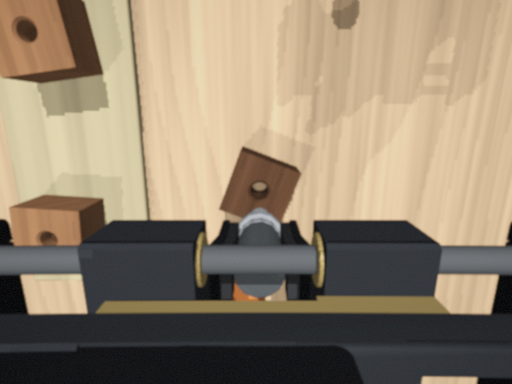

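The gauge is lifted, with its collar arc at (259,212). The empty stand hole is at (259,188), the left block's hole at (27,29) and the right block's hole at (47,238).

```bash
cat > g.py <<'E'
from h import *
from scipy.optimize import least_squares
def gauge(c,tcp):
    P=cloud(c);g=cv2.cvtColor(c['image'],cv2.COLOR_RGB2GRAY)
    ok=(c['z_map']>0)&(np.hypot(P[...,0]-tcp[0],P[...,1]-tcp[1])<.025)
    zz=P[...,2]-tcp[2]
    m=ok&(abs(zz+.009)<.012);v,u=np.nonzero(m)
    # topmost pixel of collar per column -> far (+y) edge, on the collar's underside or top rim
    E=[]
    for x in np.unique(u):
        if abs(x-259)>18: continue
        E.append((x,v[u==x].min()-.5))
    for dz in (-.006,-.012):
        w=plane(c,E,tcp[2]+dz)[:,:2]
        f=least_squares(lambda p:np.hypot(*(w-p).T)-.014,[tcp[0],tcp[1]],loss='soft_l1',f_scale=.0005)
        print('collar dz',dz,'rel TCP mm',((f.x-tcp[:2])*1e3).round(2),'rms',np.sqrt(np.mean(f.fun**2))*1e3)
    print('depth z of collar px',np.percentile(zz[m],[5,50,95]).round(4),len(E))
def hole(c,px,z,r=14,th=.7):
    g=cv2.cvtColor(c['image'],cv2.COLOR_RGB2GRAY).astype(float)
    x,y=px;w=g[y-r:y+r,x-r:x+r];m=(w<th*np.median(w)).astype(np.uint8)
    k,l,s,ce=cv2.connectedComponentsWithStats(m);i=l[r,r] or 1+np.argmax(s[1:,4])
    q=ce[i]+[x-r,y-r];print('hole px',q.round(1),s[i],plane(c,[q],z).round(4));return q
E
python3 - <<'E'
from g import *
c=load('w2');t=[.6687,-.032,.1522];gauge(c,t)
hole(c,(259,188),.04);hole(c,(27,29),.055);hole(c,(47,238),.055)
c=load('w1');gauge(c,[.6698,-.032,.0537])
E
```

```text
collar dz -0.006 rel TCP mm [ 0.85 -0.55] rms 0.1810429662394936
collar dz -0.012 rel TCP mm [ 0.85 -2.44] rms 0.1782347263863996
depth z of collar px [-0.0098 -0.0056  0.0025] 37
hole px [258.6 193.1] [  5  13  19  12 137] [[ 0.6689 -0.035   0.04  ]]
hole px [26.5 29.6] [  4   5  20  21 279] [[0.492  0.0975 0.055 ]]
hole px [ 46.2 236.3] [ 8  8 14 10 90] [[ 0.4766 -0.0717  0.055 ]]
collar dz -0.006 rel TCP mm [ 0.06 39.48] rms 1.8330194942103755
collar dz -0.012 rel TCP mm [ 0.07 37.93] rms 1.9340065259164112
depth z of collar px [-0.0152 -0.0141 -0.002 ] 37
```

{"op": "step_arm", "data": {
  "delta_pos": [
    [-0.9, 0.66, 0],
    [-0.9, 0.66, 0],
    [-0.9, 0.66, 0],
    [-0.9, 0.66, 0],
    [-0.9, 0.66, 0],
    [-0.9, 0.66, 0],
    [-0.9, 0.66, 0],
    [-0.82, 0.65, 0],
    [0, 0, -0.7],
    [0, 0, -0.8],
    [0, 0, -0.2],
    [0, 0, 0]
  ],
  "turn": [0, 0, 0, 0, 0, 0, 0, 0, 0, 0, 0, 0]
}}

```text
time: 4.45
ee_pos: [0.49, 0.0994, 0.1088]
eef_rot: [0.707, 0.707, -0.001, -0.001]
ft_force: [0.8, -0.6, -0.1]
width: 0.0235
grip_force: 25.0
```

```bash
python3 - <<'E'
from g import *
c=snap('wrist','w3');b=snap('side','d3');a=snap('scene','s3');s=read_state();print(s['ee_pos'],s['ft_force'],s['time'])
gauge(c,s['ee_pos'])
cr=lambda i,x,y,w,h,k:cv2.resize(i['image'][y:y+h,x:x+w,::-1],(w*k,h*k),interpolation=cv2.INTER_CUBIC)
cv2.imwrite('pics/c3.png',np.hstack([cr(c,170,120,180,180,2),cr(b,205,165,80,90,4)[:360],]))
E
```

```text
[0.49145346 0.09977931 0.11067671] [ 0.31602411 -0.14937829 -1.29934515] 4.6
collar dz -0.006 rel TCP mm [-1.01 -0.09] rms 0.19238153431660796
collar dz -0.012 rel TCP mm [-1.03 -1.99] rms 0.17573913520481718
depth z of collar px [-0.0121 -0.0042  0.0023] 37
```

View pics/c3.png

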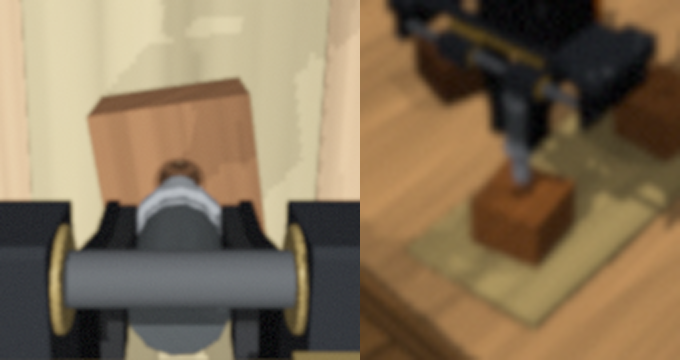

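The crop shows the pin tip directly over the left block's bore, both at about crop column 180 (full-image column 260). I'll lower it gently.

{"op": "step_arm", "data": {
  "delta_pos": [
    [0, 0, -0.3],
    [0, 0, -0.16],
    [0, 0, -0.1],
    [0, 0, -0.1],
    [0, 0, -0.1],
    [0, 0, -0.1],
    [0, 0, 0]
  ],
  "turn": [0, 0, 0, 0, 0, 0, 0]
}}

```text
time: 5.3
ee_pos: [0.4909, 0.0997, 0.0882]
eef_rot: [0.707, 0.707, -0.0, -0.0]
ft_force: [-0.2, -0.3, -1.4]
width: 0.0232
grip_force: 25.0
```

{"op": "step_arm", "data": {
  "delta_pos": [
    [0, 0, -0.06],
    [0, 0, -0.06],
    [0, 0, -0.06],
    [0, 0, -0.06],
    [0, 0, -0.02],
    [0, 0, 0],
    [0, 0, 0]
  ],
  "turn": [0, 0, 0, 0, 0, 0, 0]
}}

```text
time: 6.0
ee_pos: [0.491, 0.0998, 0.082]
eef_rot: [0.707, 0.707, 0.0, 0.0]
ft_force: [-1.0, -0.9, -2.3]
width: 0.0234
grip_force: 25.0
```

{"op": "step_arm", "data": {
  "delta_pos": [
    [0, 0, -0.06],
    [0, 0, -0.06],
    [0, 0, 0],
    [0, 0, 0]
  ],
  "turn": [0, 0, 0, 0]
}}

```text
time: 6.4
ee_pos: [0.491, 0.0998, 0.079]
eef_rot: [0.707, 0.707, 0.0, -0.0]
ft_force: [0.5, 0.1, -2.2]
width: 0.0231
grip_force: 25.0
```

{"op": "step_arm", "data": {
  "delta_pos": [
    [0, 0, -0.1],
    [0, 0, -0.1],
    [0, 0, -0.1],
    [0, 0, -0.06],
    [0, 0, -0.06],
    [0, 0, 0],
    [0, 0, 0]
  ],
  "turn": [0, 0, 0, 0, 0, 0, 0]
}}

```text
time: 7.1
ee_pos: [0.491, 0.0998, 0.0686]
eef_rot: [0.707, 0.707, 0.0, -0.0]
ft_force: [-1.0, -0.9, -1.3]
width: 0.0232
grip_force: 25.0
```

{"op": "step_arm", "data": {
  "delta_pos": [
    [0, 0, -0.04],
    [0, 0, -0.04],
    [0, 0, -0.04],
    [0, 0, 0],
    [0, 0, 0]
  ],
  "turn": [0, 0, 0, 0, 0]
}}

```text
time: 7.6
ee_pos: [0.4913, 0.0998, 0.0673]
eef_rot: [0.707, 0.707, 0.0, 0.0]
ft_force: [-9.2, -1.6, 19.2]
width: 0.0233
grip_force: 25.0
```

The pin went fully home in the left block: contact at TCP 67 mm, as predicted. I'll hold lightly, then withdraw and go to the right block.

{"op": "step_arm", "data": {
  "delta_pos": [
    [0, 0, 0.04],
    [0, 0, 0],
    [0, 0, 0],
    [0, 0, 0],
    [0, 0, 0],
    [0, 0, 0]
  ],
  "turn": [0, 0, 0, 0, 0, 0]
}}

```text
time: 8.2
ee_pos: [0.4912, 0.0998, 0.0674]
eef_rot: [0.707, 0.707, 0.0, 0.0]
ft_force: [-4.7, -1.9, 10.3]
width: 0.0236
grip_force: 25.0
```

```bash
python3 -c "
from h import *
c=snap('wrist','w4a');c=snap('side','d4a');print(read_state()['ft_force'])"
```

```text
[-4.96439035 -0.86825574  9.76071307]
```

{"op": "step_arm", "data": {
  "delta_pos": [
    [0, 0, 0.2],
    [0, 0, 0.6],
    [0, 0, 0.8],
    [0, 0, 0.8],
    [-0.1, -1, 0],
    [-0.1, -1, 0],
    [-0.1, -1, 0],
    [-0.1, -1, 0],
    [-0.1, -1, 0],
    [-0.08, -0.84, 0],
    [0, 0, 0],
    [0, 0, 0]
  ],
  "turn": [0, 0, 0, 0, 0, 0, 0, 0, 0, 0, 0, 0]
}}

```text
time: 9.5
ee_pos: [0.4766, -0.0462, 0.1266]
eef_rot: [0.707, 0.707, 0.0, 0.0]
ft_force: [-0.2, -0.0, -2.3]
width: 0.0232
grip_force: 25.0
```

```bash
python3 - <<'E'
from g import *
c=snap('wrist','w4');b=snap('side','d4');s=read_state();print(s['ee_pos'],s['ft_force'],s['time'])
gauge(c,s['ee_pos'])
from w import blockmeas
blockmeas(b,100)
cr=lambda i,x,y,w,h,k:cv2.resize(i['image'][y:y+h,x:x+w,::-1],(w*k,h*k),interpolation=cv2.INTER_CUBIC)
cv2.imwrite('pics/c4.png',np.hstack([cr(c,170,120,180,180,2),cr(b,240,135,80,90,4)[:360],]))
E
```

```text
[ 0.4766833  -0.04527501  0.12660636] [-0.07633049  0.19729778 -2.07526263] 9.6
collar dz -0.006 rel TCP mm [ 0.36 -1.28] rms 0.18548537492562853
collar dz -0.012 rel TCP mm [ 0.35 -3.18] rms 0.17401246482188798
depth z of collar px [-0.0105 -0.0062  0.0021] 37
block [269 180  24  15] rect [474.1 -71.8] [63.9 62. ] 85.8 hole px [255.5 191.5] [     0      0    512    384 196608] world [[ 0.5257 -0.0014  0.055 ]]
block [232 204  27  18] rect [488.3 100.2] [61.6 63.8] 8.7 hole px [255.5 191.5] [     0      0    512    384 196608] world [[ 0.5257 -0.0014  0.055 ]]
block [385 262  58  32] rect [-5.5 49.2] [144.9  60.3] 6.3 hole px [255.5 191.5] [     0      0    512    384 196608] world [[ 0.5257 -0.0014  0.055 ]]
```

View pics/c4.png

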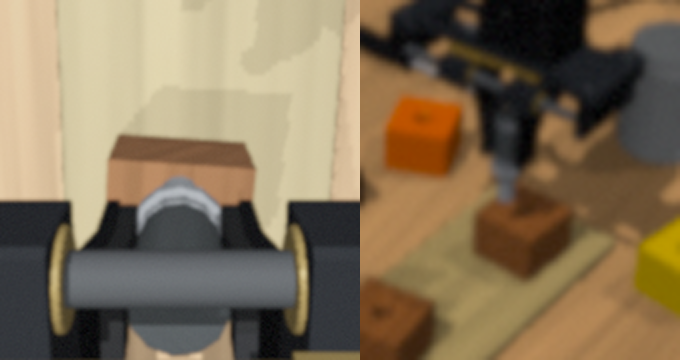

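I stopped about 25 mm short in y; the crop shows the pin at (180,185) before the hole. I'll finish the move and measure.

{"op": "step_arm", "data": {
  "delta_pos": [
    [0, -0.6, 0],
    [0, -0.42, -0.3],
    [0, 0, -0.2],
    [0, 0, 0],
    [0, 0, 0]
  ],
  "turn": [0, 0, 0, 0, 0]
}}

```text
time: 10.1
ee_pos: [0.4764, -0.071, 0.1138]
eef_rot: [0.707, 0.707, -0.0, -0.0]
ft_force: [0.1, -0.2, -2.0]
width: 0.0234
grip_force: 25.0
```

```bash
python3 - <<'E'
from g import *
from w import blockmeas
c=snap('wrist','w5');s=read_state();print(s['ee_pos'],s['ft_force'],s['time'])
blockmeas(c);blockmeas(load('w3'))
for n in ('w5','w3'):
    c=load(n);print(n,'col profile');g=cv2.cvtColor(c['image'],cv2.COLOR_RGB2GRAY)
    print([int(x) for x in g[185:220,259]]); print([int(x) for x in g[203,235:285]])
a=load('w3')['image'];b=c=load('w5')['image']
cv2.imwrite('pics/c5.png',cv2.resize(np.hstack([a[140:260,190:330],b[140:260,190:330]])[...,::-1],(784,336),interpolation=cv2.INTER_CUBIC))
E
```

```text
[ 0.47658738 -0.07102007  0.11402417] [ 0.85828075 -0.95928747 -1.87427304] 10.15
block [219 171  83  61] rect [476.6 -68.7] [47.3 59.8] 86.1 hole px [257.4 206.1] [249 203  19   9  84] world [[ 0.4753 -0.0701  0.055 ]]
block [213 166  90  70] rect [489.8 101.3] [59.8 53.6] 8.2 hole px [290.1 225.1] [281 220  18  11 126] world [[0.5134 0.0869 0.055 ]]
w5 col profile
[143, 142, 142, 143, 142, 142, 142, 143, 141, 141, 142, 140, 142, 143, 139, 130, 110, 89, 67, 56, 57, 62, 86, 114, 133, 136, 137, 142, 160, 178, 186, 182, 171, 152, 136]
[138, 139, 139, 142, 144, 149, 151, 151, 152, 153, 154, 153, 152, 150, 145, 134, 121, 105, 91, 81, 74, 68, 67, 66, 67, 68, 72, 81, 89, 98, 105, 115, 121, 125, 128, 131, 131, 131, 131, 130, 131, 132, 137, 139, 140, 139, 140, 139, 137, 138]
w3 col profile
[142, 141, 143, 144, 141, 142, 141, 143, 143, 141, 143, 142, 140, 131, 117, 103, 87, 70, 61, 68, 78, 88, 103, 122, 136, 138, 137, 143, 158, 177, 187, 184, 172, 151, 139]
[140, 141, 147, 149, 151, 153, 153, 154, 153, 153, 154, 155, 151, 146, 135, 121, 106, 94, 88, 83, 76, 71, 65, 63, 61, 61, 64, 64, 71, 81, 85, 86, 88, 99, 109, 121, 128, 132, 132, 131, 130, 129, 129, 130, 135, 139, 139, 139, 138, 139]
```

View pics/c5.png

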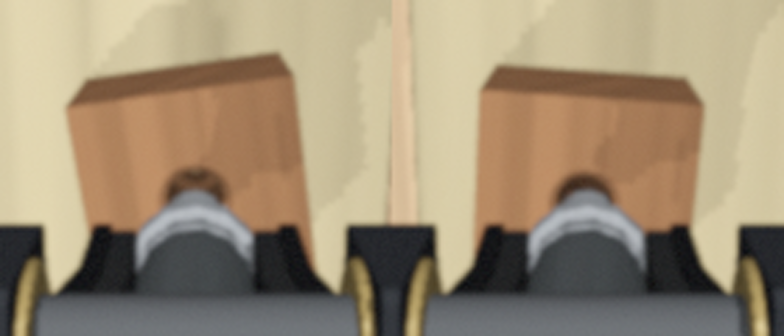

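```bash
python3 - <<'E'
from g import *
from scipy.optimize import least_squares
for n,t in (('w3',(.491,.0998)),('w5',(.4766,-.0711))):
    c=load(n);g=cv2.cvtColor(c['image'],cv2.COLOR_RGB2GRAY).astype(float);E=[]
    for x in range(252,266):
        col=g[188:212,x];k=np.nonzero(col<105)[0]
        if len(k):k=k[0];E.append((x,188+k-1+(col[k-1]-105)/(col[k-1]-col[k])))
    w=plane(c,E,.055)[:,:2]
    f=least_squares(lambda p:np.hypot(*(w-p).T)-.0095,[w[:,0].mean(),w[:,1].mean()-.009])
    print(n,((f.x-t)*1e3).round(2),(f.fun*1e3).round(1))
E
```

```text
w3 [-0.31 -2.33] [ 0.1  0.1  0.1  0.1 -0.  -0.  -0.2 -0.4 -0.2  0.1  0.2  0.2  0.1 -0. ]
w5 [-0.57 -4.6 ] [-0.1 -0.   0.1  0.1  0.   0.   0.  -0.  -0.1 -0.1 -0.   0.   0.1  0. ]
```

The right hole sits about 2 mm further in −y relative to the pin than the left one did, which agrees with the scene and side views. I'll correct for that and lower gently.

{"op": "step_arm", "data": {
  "delta_pos": [
    [-0.01, -0.07, -0.2],
    [0, 0, -0.3],
    [0, 0, -0.16],
    [0, 0, -0.1],
    [0, 0, -0.1],
    [0, 0, -0.1],
    [0, 0, -0.08],
    [0, 0, 0]
  ],
  "turn": [0, 0, 0, 0, 0, 0, 0, 0]
}}

```text
time: 10.95
ee_pos: [0.4761, -0.0735, 0.0878]
eef_rot: [0.707, 0.707, -0.0, -0.0]
ft_force: [0.2, 0.2, -0.7]
width: 0.0231
grip_force: 25.0
```

{"op": "step_arm", "data": {
  "delta_pos": [
    [0, 0, -0.06],
    [0, 0, -0.06],
    [0, 0, -0.06],
    [0, 0, -0.04],
    [0, 0, 0],
    [0, 0, 0]
  ],
  "turn": [0, 0, 0, 0, 0, 0]
}}

```text
time: 11.55
ee_pos: [0.4767, -0.0735, 0.0833]
eef_rot: [0.707, 0.707, 0.0, 0.0]
ft_force: [-0.4, -0.4, 5.8]
width: 0.0232
grip_force: 25.0
```

{"op": "step_arm", "data": {
  "delta_pos": [
    [0, 0, -0.02],
    [0, 0, 0],
    [0, 0, 0],
    [0, 0, 0],
    [0, 0, 0],
    [0, 0, 0]
  ],
  "turn": [0, 0, 0, 0, 0, 0]
}}

```text
time: 12.15
ee_pos: [0.4768, -0.0735, 0.0832]
eef_rot: [0.707, 0.707, 0.0, 0.0]
ft_force: [-3.9, -0.7, 10.5]
width: 0.023
grip_force: 25.0
```

```bash
python3 - <<'E'
from h import *
from w import blockmeas
b=snap('side','d6');blockmeas(b,100);print(read_state()['ft_force'])
E
```

```text
block [269 182  24  14] rect [473.3 -71.2] [64.5 63.9] 86.4 hole px [255.5 191.5] [     0      0    512    384 196608] world [[ 0.5257 -0.0014  0.055 ]]
block [232 204  27  18] rect [488.6 101. ] [60.9 65.3] 8.7 hole px [255.5 191.5] [     0      0    512    384 196608] world [[ 0.5257 -0.0014  0.055 ]]
block [385 262  58  32] rect [-5.5 49.2] [144.9  60.3] 6.3 hole px [255.5 191.5] [     0      0    512    384 196608] world [[ 0.5257 -0.0014  0.055 ]]
[-3.13272095  0.44673685 11.0021187 ]
```

The pin stopped at TCP 83 mm, matching the dowel stub, so the right block is the rejected one. I'll take the gauge back to the left block.

{"op": "step_arm", "data": {
  "delta_pos": [
    [0, 0, 0.3],
    [0, 0, 0.7],
    [0, 0, 0.8],
    [0.1, 1, 0],
    [0.1, 1, 0],
    [0.1, 1, 0],
    [0.1, 1, 0],
    [0.1, 1, 0],
    [0.09, 1, 0],
    [0, 0.93, 0],
    [0, 0, -0.7],
    [0, 0, 0]
  ],
  "turn": [0, 0, 0, 0, 0, 0, 0, 0, 0, 0, 0, 0]
}}

```text
time: 13.4
ee_pos: [0.4897, 0.1, 0.108]
eef_rot: [0.707, 0.708, -0.001, -0.001]
ft_force: [-0.8, -0.5, -2.2]
width: 0.0235
grip_force: 25.0
```

```bash
python3 - <<'E'
from g import *
from scipy.optimize import least_squares
c=snap('wrist','w7');s=read_state();t=s['ee_pos'][:2];print(s['ee_pos'])
g=cv2.cvtColor(c['image'],cv2.COLOR_RGB2GRAY).astype(float);E=[]
for x in range(252,266):
    col=g[188:212,x];k=np.nonzero(col<105)[0]
    if len(k) and k[0]:k=k[0];E.append((x,188+k-1+(col[k-1]-105)/(col[k-1]-col[k])))
w=plane(c,E,.055)[:,:2]
f=least_squares(lambda p:np.hypot(*(w-p).T)-.0095,[w[:,0].mean(),w[:,1].mean()-.009])
print(((f.x-(.491,.0998))*1e3).round(2),(f.fun*1e3).round(1))
E
```

```text
[0.49023984 0.09943496 0.10897153]
[ 0.05 -1.97] [-0.  -0.   0.  -0.  -0.  -0.1 -0.1  0.   0.2  0.2  0.1 -0.  -0.1 -0.2]
```

{"op": "step_arm", "data": {
  "delta_pos": [
    [0, 0, -0.3],
    [0, 0, -0.16],
    [0, 0, -0.1],
    [0, 0, -0.1],
    [0, 0, -0.1],
    [0, 0, -0.1],
    [0, 0, 0]
  ],
  "turn": [0, 0, 0, 0, 0, 0, 0]
}}

```text
time: 14.15
ee_pos: [0.4908, 0.0997, 0.0878]
eef_rot: [0.707, 0.707, -0.0, -0.0]
ft_force: [0.4, -0.5, -0.9]
width: 0.0233
grip_force: 25.0
```

{"op": "step_arm", "data": {
  "delta_pos": [
    [0, 0, -0.1],
    [0, 0, -0.1],
    [0, 0, -0.1],
    [0, 0, -0.1],
    [0, 0, -0.1],
    [0, 0, -0.1],
    [0, 0, -0.1],
    [0, 0, -0.06],
    [0, 0, -0.06],
    [0, 0, -0.03],
    [0, 0, 0],
    [0, 0, 0]
  ],
  "turn": [0, 0, 0, 0, 0, 0, 0, 0, 0, 0, 0, 0]
}}

```text
time: 15.35
ee_pos: [0.4911, 0.0998, 0.0674]
eef_rot: [0.707, 0.707, 0.0, 0.0]
ft_force: [-3.3, -1.0, 6.1]
width: 0.0231
grip_force: 25.0
```

The gauge is fully home in the left block. Next I release it, rise and go over to the right block.

{"op": "step_arm", "data": {
  "delta_pos": [
    [0, 0, 0],
    [0, 0, 0],
    [0, 0, 0],
    [0, 0, 0],
    [0, 0, 0],
    [0, 0, 0],
    [0, 0, 0.4],
    [0, 0, 0.8],
    [0, 0, 1],
    [0, 0, 1],
    [0, 0, 0.8],
    [0, 0, 0]
  ],
  "turn": [0, 0, 0, 0, 0, 0, 0, 0, 0, 0, 0, 0],
  "grip": 0
}}

```text
time: 16.55
ee_pos: [0.4927, 0.1002, 0.1704]
eef_rot: [0.707, 0.707, 0.002, 0.001]
ft_force: [-0.0, -0.4, -0.3]
width: 0.0872
grip_force: 0.0
```

{"op": "step_arm", "data": {
  "delta_pos": [
    [-0.1, -1, 0],
    [-0.1, -1, 0],
    [-0.1, -1, 0],
    [-0.1, -1, 0],
    [-0.1, -1, 0],
    [-0.09, -1, 0],
    [0, -0.93, 0],
    [0, 0, 0],
    [0, 0, 0]
  ],
  "turn": [-0.1, -0.1, -0.1, -0.1, -0.1, -0.05, 0, 0, 0]
}}

```text
time: 17.45
ee_pos: [0.476, -0.0735, 0.1666]
eef_rot: [0.73, 0.683, -0.0, -0.0]
ft_force: [0.5, -0.2, 0.2]
width: 0.0872
grip_force: 0.0
```

```bash
python3 - <<'E'
from g import *
from w import blockmeas
b=snap('side','d8');a=snap('scene','s8');w=snap('wrist','w8');s=read_state();print(s)
blockmeas(b,100)
cr=lambda i,x,y,k:cv2.resize(i['image'][y:y+150,x:x+200,::-1],(400,300),interpolation=cv2.INTER_CUBIC)
cv2.imwrite('pics/c8.png',np.vstack([np.hstack([cr(b,160,120,2),cr(a,200,130,2)]),np.hstack([cr(w,150,180,2)]*2)]))
E
```

```text
{'time': 17.6, 'joint_positions': array([ 5.16984496e-02,  5.98026847e-02,  4.68108852e-03,  1.90348582e+00,
       -6.05096828e-04,  1.17851385e+00, -7.87506722e-03]), 'joint_vel': array([-0.00093712, -0.00096109,  0.0013166 , -0.00075403,  0.0012533 ,
       -0.00208584,  0.00115424]), 'joint_torque': array([ 3.87198217e-01, -4.11808348e+01,  4.41373587e-01, -3.69169307e+01,
       -3.46930884e-02,  4.06221114e-02, -6.54935240e-03]), 'ee_pos': array([ 0.47627033, -0.07242748,  0.16669555]), 'eef_rot': array([ 7.29531683e-01,  6.83946996e-01,  2.90387354e-05, -1.72006389e-04]), 'ft_force': array([-0.16512659, -0.05018333, -0.85657723]), 'torque': array([0.04480598, 0.03982034, 0.03750947]), 'grip_force': 0.0, 'width': 0.08688870724159595}
block [268 180  25  16] rect [474.3 -71.4] [64.2 62. ] 86.4 hole px [255.5 191.5] [     0      0    512    384 196608] world [[ 0.5257 -0.0014  0.055 ]]
block [232 206  27  17] rect [487.3 100.5] [61.2 64.8] 6.1 hole px [245.5 210. ] [245 210   2   1   2] world [[0.4938 0.0917 0.055 ]]
block [385 266  58  28] rect [-9.9 51.6] [141.9  53.8] 11.3 hole px [255.5 191.5] [     0      0    512    384 196608] world [[ 0.5257 -0.0014  0.055 ]]
```

View pics/c8.png

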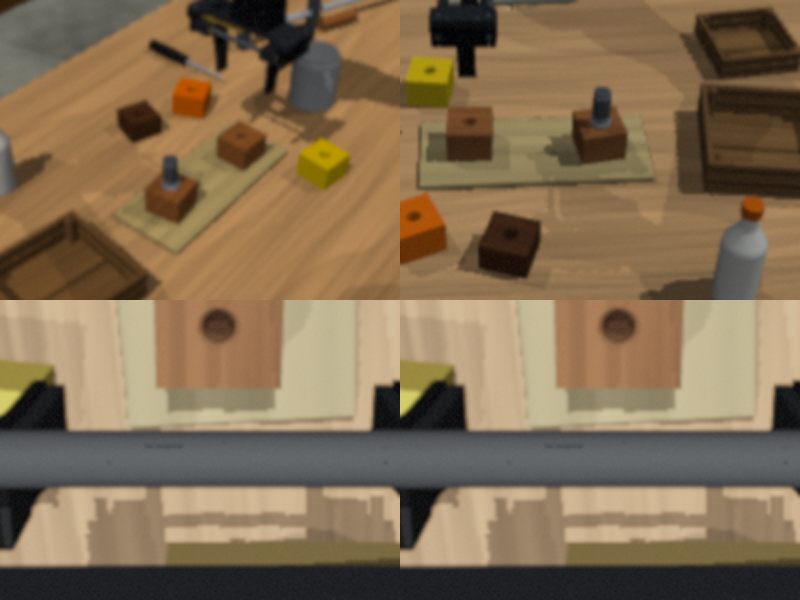

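The gauge stands upright in the left block with its collar on the face: side crop (172,180), scene crop (600,110). The wrist crop shows the right block square to the gripper, its hole at crop (218,325). I'll descend and grip the right block.

{"op": "step_arm", "data": {
  "delta_pos": [
    [0, 0, -1],
    [0, 0, -1],
    [0, 0, -1],
    [0, 0, -1],
    [0, 0, -1],
    [0, 0, -0.5],
    [0, 0, -0.3],
    [0, 0, 0],
    [0, 0, 0]
  ],
  "turn": [0, 0, 0, 0, 0, 0, 0, 0, 0]
}}

```text
time: 18.5
ee_pos: [0.4769, -0.0734, 0.0227]
eef_rot: [0.73, 0.683, 0.0, 0.0]
ft_force: [0.3, 0.3, 0.6]
width: 0.0868
grip_force: 0.0
```

{"op": "step_arm", "data": {
  "delta_pos": [
    [0, 0, 0],
    [0, 0, 0],
    [0, 0, 0],
    [0, 0, 0],
    [0, 0, 0],
    [0, 0, 0],
    [0, 0, 0]
  ],
  "turn": [0, 0, 0, 0, 0, 0, 0],
  "grip": 1,
  "newtons": 25
}}

```text
time: 19.2
ee_pos: [0.4764, -0.0735, 0.022]
eef_rot: [0.73, 0.683, 0.0, 0.0]
ft_force: [-1.1, -0.1, 4.7]
width: 0.0599
grip_force: 25.0
```

{"op": "step_arm", "data": {
  "delta_pos": [
    [0, 0, 0.4],
    [0, 0, 0.8],
    [0, 0, 1],
    [0, 0, 1],
    [0, 0, 1],
    [0, 0, 1],
    [0, 0, 0.8],
    [0, 0, 0]
  ],
  "turn": [0, 0, 0, 0, 0, 0, 0, 0]
}}

```text
time: 20.0
ee_pos: [0.4777, -0.0736, 0.1749]
eef_rot: [0.73, 0.683, 0.002, 0.002]
ft_force: [0.4, -0.0, -2.0]
width: 0.06
grip_force: 25.0
```

{"op": "step_arm", "data": {
  "delta_pos": [
    [0, 0.6, 0],
    [0, 1, 0],
    [0.1, 1, 0],
    [0.1, 1, 0],
    [0.1, 1, 0],
    [0.1, 1, 0],
    [0.1, 1, 0],
    [0.1, 1, 0],
    [0.1, 1, 0],
    [0.1, 1, 0],
    [0.1, 1, 0],
    [0.1, 1, 0]
  ],
  "turn": [0, 0, -0.1, -0.1, -0.1, -0.1, -0.1, -0.1, -0.1, -0.07, 0, 0]
}}

```text
time: 21.2
ee_pos: [0.5007, 0.2173, 0.1708]
eef_rot: [0.761, 0.649, -0.001, -0.0]
ft_force: [-0.1, 0.3, -1.2]
width: 0.0601
grip_force: 25.0
```

{"op": "step_arm", "data": {
  "delta_pos": [
    [0.1, 1, 0],
    [0.06, 1, 0],
    [0, 1, 0],
    [0, 1, 0],
    [0, 0.34, 0],
    [0, 0, 0],
    [0, 0, 0]
  ],
  "turn": [0, 0, 0, 0, 0, 0, 0]
}}

```text
time: 21.9
ee_pos: [0.5054, 0.3236, 0.1713]
eef_rot: [0.761, 0.649, -0.001, 0.0]
ft_force: [0.7, -0.7, -1.6]
width: 0.06
grip_force: 25.0
```

```bash
python3 - <<'E'
from g import *
w=snap('wrist','w9');b=snap('side','d9');s=read_state();print(s['ee_pos'],s['eef_rot'],s['width'],s['time'])
cv2.imwrite('pics/c9.png',cv2.resize(np.hstack([w['image'],b['image']])[...,::-1],(800,300)))
E
```

```text
[0.50571256 0.32337382 0.17165462] [ 7.61421618e-01  6.48256826e-01 -2.60298524e-04  3.73881832e-04] 0.05979529117600212 22.0
```

View pics/c9.png

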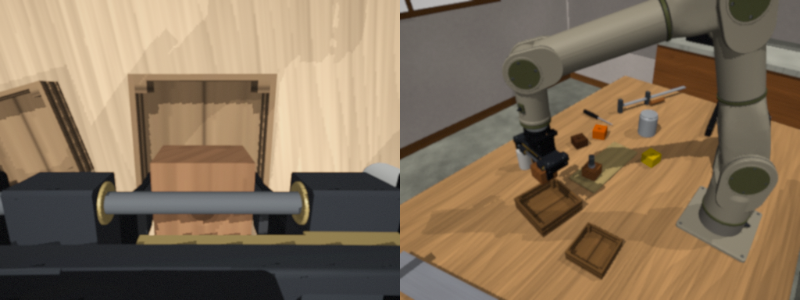

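The wrist view shows the block centred and square over the large crate, with the crate's far wall at row 77 and the block at columns 152–252. I'll lower it in.

{"op": "step_arm", "data": {
  "delta_pos": [
    [0, 0, -0.8],
    [0, 0, -1],
    [0, 0, -1],
    [0, 0, -1],
    [0, 0, -1],
    [0, 0, -0.6],
    [0, 0, -0.4],
    [0, 0, -0.15],
    [0, 0, -0.06],
    [0, 0, 0],
    [0, 0, 0]
  ],
  "turn": [0, 0, 0, 0, 0, 0, 0, 0, 0, 0, 0]
}}

```text
time: 23.1
ee_pos: [0.5058, 0.3253, 0.0225]
eef_rot: [0.761, 0.649, 0.001, 0.0]
ft_force: [0.6, -0.2, -1.6]
width: 0.0596
grip_force: 25.0
```

{"op": "step_arm", "data": {
  "delta_pos": [
    [0, 0, -0.06],
    [0, 0, -0.06],
    [0, 0, -0.03],
    [0, 0, 0],
    [0, 0, 0]
  ],
  "turn": [0, 0, 0, 0, 0]
}}

```text
time: 23.6
ee_pos: [0.5055, 0.3252, 0.019]
eef_rot: [0.761, 0.649, 0.0, 0.0]
ft_force: [-3.5, -3.0, 10.9]
width: 0.0599
grip_force: 25.0
```

{"op": "step_arm", "data": {
  "delta_pos": [
    [0, 0, 0.02],
    [0, 0, 0],
    [0, 0, 0],
    [0, 0, 0],
    [0, 0, 0],
    [0, 0, 0],
    [0, 0, 0.4],
    [0, 0, 0.8],
    [0, 0, 1],
    [0, 0, 1],
    [0, 0, 1],
    [0, 0, 1]
  ],
  "turn": [0, 0, 0, 0, 0, 0, 0, 0, 0, 0, 0, 0],
  "grip": 0
}}

```text
time: 24.8
ee_pos: [0.5053, 0.3251, 0.1503]
eef_rot: [0.761, 0.649, 0.0, 0.0]
ft_force: [0.1, 0.1, 0.1]
width: 0.0869
grip_force: 0.0
```

{"op": "step_arm", "data": {
  "delta_pos": [
    [0, 0, 0.8],
    [0, 0, 0.6],
    [0, 0, 0],
    [0, 0, 0]
  ],
  "turn": [0, 0, 0, 0]
}}

```text
time: 25.2
ee_pos: [0.5051, 0.3248, 0.1829]
eef_rot: [0.761, 0.649, -0.0, 0.0]
ft_force: [0.4, 0.3, -0.7]
width: 0.0866
grip_force: 0.0
```

```bash
python3 - <<'E'
from g import *
a=snap('scene','s10');b=snap('side','d10');P=cloud(b);print(read_state()['width'],read_state()['time'])
m=(abs(P[...,2]-.052)<.003)&(np.hypot(P[...,0]-.505,P[...,1]-.325)<.045);print('block top in crate',m.sum(),P[m].mean(0))
m=(P[...,2]>.09)&(np.hypot(P[...,0]-.49,P[...,1]-.1)<.025);print('gauge',m.sum(),P[m].max(0) if m.any() else 0)
cv2.imwrite('pics/c10.png',cv2.resize(np.hstack([a['image'],b['image']])[...,::-1],(800,300)))
E
```

```text
0.08701971071828535 25.3
block top in crate 358 [0.50385693 0.32557013 0.0513254 ]
gauge 62 [0.49950477 0.11308154 0.10898701]
```

View pics/c10.png

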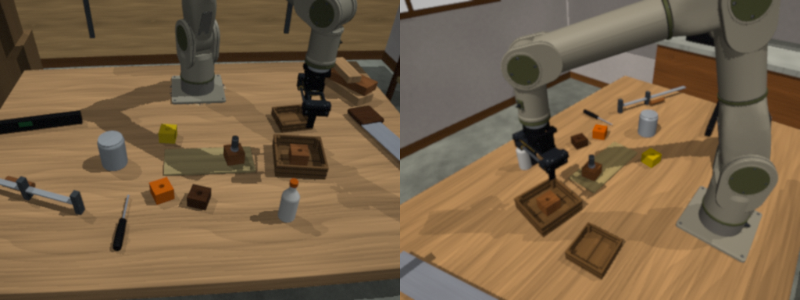

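The rejected block sits flat in the large crate with its hole up: scene (299,153), top at z≈51 mm. The gauge stands home in the left block: scene (235,148), top at z≈107–109 mm. Everything else is where it was.

```bash
python3 -c "
from bench import *
print(close_job())"
```

```text
the job is handed in; nothing more can be done
None
```

The job is handed in: the gauge went fully home in the left block and stands there, while the right block (pin stopped 14 mm down, on the dowel stub) is in the large crate, hole upward, and nothing else was touched.

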